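# Fit the pivot pin and snap its cap on

## Task

Take the headed steel pin from the wooden block and drop it through the bored boss of the bracket until its head sits on the boss, then push the black snap cap down over pin head and boss until it clicks. Keep pressing after the click so that the sprung ring under the cap goes down at least halfway, and finish while still holding it pressed. Leave the marker, spanner and offcut where they lie.

Things in the scene. Friction and masses are not known exactly. Their poses are not given: they have to be found in the camera images.
- bracket: Grey pivot bracket fixed to the bench, turned about z by up to 0.5 rad: base plate 90 x 80 x 10 mm with bolt heads, a fork with the eye of a flat steel link that reaches 82 mm to the bracket's -x (top at 27 mm), a top plate 60 x 58 mm, its top 38 mm above the bench, and on it the upright round boss. Origin: on the boss's axis at the bench surface, z up.
- pin: Loose steel pin, 66 mm long, 80 g: shank 12 mm in diameter, 50 mm long, tapered over its lowest 7 mm; on top a knurled round head 20 mm in diameter, 16 mm high. Starts upright in the middle hole of the wooden block, head resting on the block. Origin: centre of the shank's lower end, z up along the pin. Fully home in the boss the origin is 14 mm above the bench.
- boss_top (a point): Centre of the bore mouth on top of the bracket's bright steel boss, 64 mm above the bench. Boss 35 mm in outside diameter (tapered to 31 over the top 4 mm), bore 14.4 mm wide and open down to 12 mm above the bench. Four spring balls stand 4.5 mm out of the boss sides at 56 mm height. With the pin home its head reaches 80 mm, so the cap's rim must pass above that.
- pin_block: Drilled wooden block fixed to the bench, 56 x 110 x 55 mm high, three upright holes in a row along its y; the pin stands in the middle one (15 mm), the other two are empty. Origin: centre of the underside, z up.
- snap_cap: Loose black plastic cap like an upturned cup, mouth down on the bench, 60 g: outside 51 mm wide, 48 mm high; inside 45 mm wide, 42 mm deep; snap lip at the mouth 39 mm wide, 5 mm high. Origin: centre of the mouth rim, z up to the closed top. On the boss the lip rides over the spring balls with the rim 61 to 51 mm above the bench (7 to 12 N), clicks, then stands at 46; pressed on, down to 40.
- press_ring (a joint): Sprung aluminium ring, outside diameter 54 mm, round the foot of the boss, top at 46 mm above the bench: value 0 is up, 0.006 (m) is fully down on its stop. It pushes back with about 1.5 N at the top and 10.5 N when fully down. The rim of the cap presses it down after the click.
- marker_black: Loose black-and-white paint marker lying on the bench, 127 mm long, 17 mm thick. Origin: centre of its underside. Bystander.
- offcut_0: Loose sawn steel bar offcut lying on the bench, 63 mm long, 13 mm thick. Origin: centre of its underside. Bystander.
- spanner_13: Loose small combination spanner lying on the bench, 169 mm long, 27 mm wide, 8 mm high. Origin: centre of its underside. Bystander.
Mind the look-alikes: they are no part of the job. There is more than one size of the snap_cap; the one meant has the size given above.

How it is judged:
On the way, in this order (a step that is already met when the one before it is completed fails the run):
1. the pin is through the boss, its head down on it (z of pin in the frame of bracket below 0.0175 m and horizontal distance between pin and bracket below 0.005 m and angle between pin's own z axis and vertical below 0.12 rad), for 0.2 s.
2. the cap is clicked onto the boss over the pin (all of step 1 and z of snap_cap in the frame of bracket below 0.048 m and horizontal distance between snap_cap and bracket below 0.006 m and angle between snap_cap's own z axis and vertical below 0.12 rad), for 0.2 s.
At the end, for the whole second after the job is handed in: Still pressing: pin origin under 17.5 mm above the bracket origin, within 5 mm of its axis; cap rim under 48 mm, within 6 mm of the axis; both within 0.12 rad of upright; robot touches the cap with over 2 N; sprung ring held over 2.5 of its 6 mm down (all of step 2 and value of joint press_ring above 0.0025 m and contact force between any of the fingers, the arm and snap_cap above 2 N); the arm keeps its last pose, push and grip.
It fails at once if the marker is knocked out of its place (distance of marker_black from where it was at the start of the episode above 0.04 m).
It fails at once if the bar offcut is knocked out of its place (distance of offcut_0 from where it was at the start of the episode above 0.04 m).
It fails at once if the spanner is knocked out of its place (distance of spanner_13 from where it was at the start of the episode above 0.04 m).
It also fails if it takes over 64 s, if anything falls off the work surface, if the arm or the gripper's body presses on something with over 40 N, if the wrist force passes 120 N, or if a joint passes its speed limit or range.

## Robot

A 6-joint arm with a two-finger parallel gripper is mounted at the origin on a cart in front of the work surface, level with it; the furniture and walls round the work are solid. World frame = base frame: x ahead of the robot, y to its left, z up, the work surface at z = 0. Lengths are in m, angles in rad, forces in N, time in s.
With the tool pointing down it reaches from about 0.35 to 0.925 m from the base axis. Payload 6.4 kg.
Tool frame: the origin (TCP) lies at the centre of the arm's flange, where the gripper is bolted on; the fingertips stand 173 mm ahead of it and the grasp point (between the pads) lies 155 mm ahead of it; z points along the fingers, y is the line along which they close (so a half turn about z gives the same grasp; the last joint's range is limited). The gripper opens to 85 mm and grips with 20 to 120 N. Pads are 22 mm wide; open, the fingers measure 114 mm over their backs; the gripper's body (76 mm by 85 mm) begins 54 mm behind the grasp point. The pads swing forward as they close: fully open they stand 13 mm farther back than shut.
Start: joints at [-1.507, 0.245, 1.558, -0, 1.339, -0.174], TCP at [0.153, -0.632, 0.405] pointing down, gripper open.
Joint ranges: [-3.13, 3.13], [-1.02, 2.26], [0.13, 2.54], [-0.95, 4.09], [0.21, 2.88], [-2.74, 2.74]. Speed limits (rad/s): [2.57, 2.57, 3.14, 3.14, 3.14, 3.14].

## Interface

Orientations are given as a rotation vector (axis times angle).
In Python, from plant import manip, optics gives the robot as it stands. The module is installed in compiled form; this text tells all that it offers.
- The arm moves only by the tool send_rows, never from a script. Its argument "deltas" is a list that holds one entry, the list of rows, each a list of 7 numbers: the shift along the tool's x, y, z in cm, then the turn, a rotation vector about the tool's x, y, z in degrees, then the opening, from 0 (shut) to 1 (fully open). A call has 1 to 20 rows; each row shifts and turns the commanded pose from where the row before left it, along the tool's axes as they then stand; what a row does not reach is not made up. A row lasts 1/8 s, in which the tool goes at most 62.5 mm and 10.7 degrees, less where a joint would pass 70% of its speed; a pose out of reach is approached as far as the arm can. A call with a gripper value outside its range is refused whole. The fingers move at their own pace and stop on an object; the grip force is fixed at half the most. Time passes only in rows, so rows that do not move let the fingers close. It gives the time, the measured TCP pose, the force, the opening and the grip force at its end, in the units of the state.
- manip.sense(): the state, without advancing time (a new reading comes with each control period).
- optics.snapshot(name): name is "side" or "top" or "wrist"; returns a dict with "pixels" (400x640x3 uint8, red, green, blue), "camera_matrix" (3x3 intrinsics, pixels), "dist" ([k1, k2, p1, p2, k3] as OpenCV has them; the pictures are not rectified), "R" (3x3) and "t" (3): a world point X has camera coordinates R X + t. Camera axes: x right, y down, z forward; pixel columns grow to the right and rows downward; lengths in m; the calibration is good to about 2 mm. A picture is of the moment at which its call begins. There is no depth.
- manip.hand_in(): hands the job in; it is judged then, once.
The state is a dict: "time_s": time; "q": joint angles; "joint_velocities": joint speeds; "effort": joint torques, N m; "ee_pos": TCP position; "ee_rot": TCP orientation; "wrist_force": force on the tool from outside, world axes, zero at the start; "torque": the same for the moment, N m; "grip_width": finger opening in m; "grip_force": force on a finger pad.
Only numpy, scipy, OpenCV 4.12 (cv2) and the standard library are available. Lean on these libraries where they do the work, as an engineer would, in place of code of your own. Each camera call takes 0.05 s, during which the arm holds its last target. There are 200 camera calls.

## Working session

There is one attempt and no reset: what is moved stays moved. The work goes in short steps, Python scripts to look and compute and a tool call to move; the robot and the scene stay as the last step left them, time stands still between calls to the robot, and variables do not carry over. Pictures are saved under pics/ and viewed, at most 11 in all, crops included, and the job is handed in when it is done.

Besides the shell and the picture viewer there is one more tool, called after "Emit:" as name([rows], argument=value, ...), one row to a line, values as JSON. send_rows: Moves the arm, as the interface text tells. Its arguments: {"type":"object","properties":{"deltas":{"type":"array","items":{"type":"array","items":{"type":"array","items":{"type":"number"}}}}},"required":["deltas"]}

```bash
mkdir -p pics; python3 - <<'E'
from plant import manip, optics
import cv2,pickle
s=manip.sense();print({k:s[k] for k in("time_s","ee_pos","ee_rot","wrist_force","grip_width")})
for n in("side","top","wrist"):
    d=optics.snapshot(n);pickle.dump(d,open(f"{n}0.pkl","wb"));cv2.imwrite(f"pics/{n}0.png",d["pixels"][:,:,::-1]);print(n,d["camera_matrix"].tolist(),d["dist"],(-d["R"].T@d["t"]))
E
```

```text
{'time_s': 0.0, 'ee_pos': array([ 0.15310158, -0.63147901,  0.40358927]), 'ee_rot': array([-3.11753230e+00, -3.72369116e-01, -1.97542785e-04]), 'wrist_force': array([ 0.23898074,  0.00608564, -0.14884662]), 'grip_width': 0.08539524508429419}
side [[418.20567723597594, 0.0, 317.2388557826828], [0.0, 418.20567723597594, 194.74610029235407], [0.0, 0.0, 1.0]] [-0.10484008  0.          0.          0.          0.        ] [0.04937936 0.78522767 0.71433647]
top [[387.648878883515, 0.0, 321.50900552184197], [0.0, 387.648878883515, 198.36290220525464], [0.0, 0.0, 1.0]] [-0.0462042  0.         0.         0.         0.       ] [ 0.50536121 -0.03666319  0.93493956]
wrist [[318.3298034633795, 0.0, 321.81292908307904], [0.0, 318.3298034633795, 196.45343476237866], [0.0, 0.0, 1.0]] [-0.0560117  0.         0.         0.         0.       ] [ 0.23067436 -0.61200265  0.37236525]
```

View pics/top0.png

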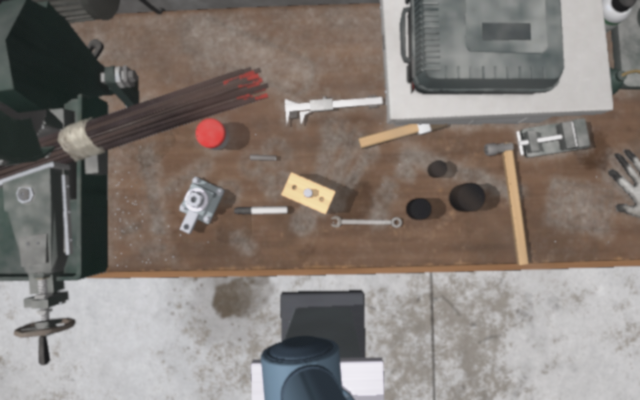

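View pics/side0.png

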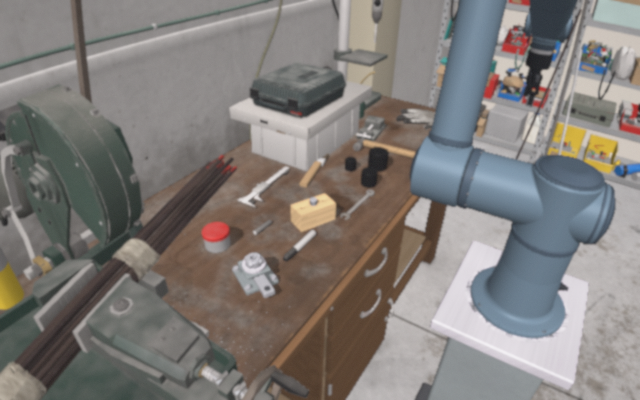

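The top view shows the bracket at (198,203), pin block (308,193) with the pin head at about (308,192), marker (262,210), offcut (263,157) and spanner (367,222). There are three black caps: (437,169) about 18 px wide, (418,209) about 24 px, and (467,197) about 35 px. A 51 mm top at 48 mm height should be about 22 px wide, so (418,209) fits. I'll measure the sizes and confirm in a crop.

```bash
cat > h.py <<'E'
import numpy as np, cv2, pickle
def ray(d,uv):
    p=cv2.undistortPoints(np.array(uv,float).reshape(-1,1,2),d["camera_matrix"],np.array(d["dist"],float)).reshape(-1,2)
    return -d["R"].T@d["t"], np.c_[p,np.ones(len(p))]@d["R"]
def plane(d,uv,z):
    c,r=ray(d,uv); return c+r*((z-c[2])/r[:,2])[:,None]
def proj(d,X):
    return cv2.projectPoints(np.array(X,float).reshape(-1,1,3),cv2.Rodrigues(d["R"])[0],np.array(d["t"],float),d["camera_matrix"],np.array(d["dist"],float))[0].reshape(-1,2)
def cross(d1,u1,d2,u2):
    c1,r1=ray(d1,u1);c2,r2=ray(d2,u2);r1=r1[0];r2=r2[0]
    s=np.linalg.lstsq(np.c_[r1,-r2],c2-c1,rcond=None)[0]
    a=c1+s[0]*r1;b=c2+s[1]*r2; return (a+b)/2,np.linalg.norm(a-b)
def blobs(m,amin=30):
    n,l,st,ce=cv2.connectedComponentsWithStats(m.astype(np.uint8),connectivity=4)
    return [(l==i,st[i],ce[i]) for i in range(1,n) if st[i,4]>=amin]
E
python3 - <<'E'
from h import *
T=pickle.load(open("top0.pkl","rb"));S=pickle.load(open("side0.pkl","rb"))
im=T["pixels"];V=im.max(2)
m=np.zeros_like(V,bool);m[155:225,400:500]=V[155:225,400:500]<45
for b,st,ce in blobs(m): print("cap top",st,ce.round(1),plane(T,[ce],.048).round(4), "w mm@48",st[2:4]*.887/387.6*1000)
V=S["pixels"].max(2);m=np.zeros_like(V,bool);m[140:195,335:400]=V[140:195,335:400]<45
for b,st,ce in blobs(m,15): print("cap side",st,ce.round(1))
hsv=cv2.cvtColor(im,cv2.COLOR_RGB2HSV)
m=(cv2.inRange(hsv,(12,60,150),(32,255,255))>0);m[:, :270]=0;m[:,345:]=0;m[:165]=0;m[220:]=0
for b,st,ce in blobs(m): 
    c=cv2.findContours(b.astype(np.uint8),0,2)[0][0];r=cv2.minAreaRect(c);print("block",st,ce,r, plane(T,cv2.boxPoints(r),.055).round(4).tolist(),plane(T,[r[0]],.055))
a=cv2.resize(im[160:240,165:345],None,fx=4.4,fy=4.4,interpolation=2)
b=cv2.resize(im[150:225,395:495],None,fx=3,fy=3,interpolation=2)
cv2.imwrite("pics/cropA.png",np.vstack([a,np.pad(b,((0,0),(0,a.shape[1]-b.shape[1]),(0,0)))])[:,:,::-1])
E
```

```text
cap top [469 184  15  14  88] [477.  189.4] [[ 0.5514 -0.3779  0.048 ]] w mm@48 [34.32662539 32.03818369]
cap top [450 195  15  15  97] [455.6 203. ] [[ 0.5213 -0.3275  0.048 ]] w mm@48 [34.32662539 34.32662539]
cap top [407 199  23  19 359] [418.3 208.3] [[ 0.5113 -0.2416  0.048 ]] w mm@48 [52.63415893 43.48039216]
cap side [362 149  26  37 461] [374.4 167.2]
cap side [346 160  10  10  69] [350.6 164.9]
block [ 281  172   54   43 1236] [307.61084142 192.83576052] ((307.48699951171875, 192.85330200195312), (50.04219436645508, 26.65469741821289), 23.552265167236328) [[0.5487, 0.075, 0.055], [0.604, 0.0496, 0.055], [0.5558, -0.054, 0.055], [0.5009, -0.0285, 0.055]] [[0.55226095 0.01041064 0.055     ]]
```

View pics/cropA.png

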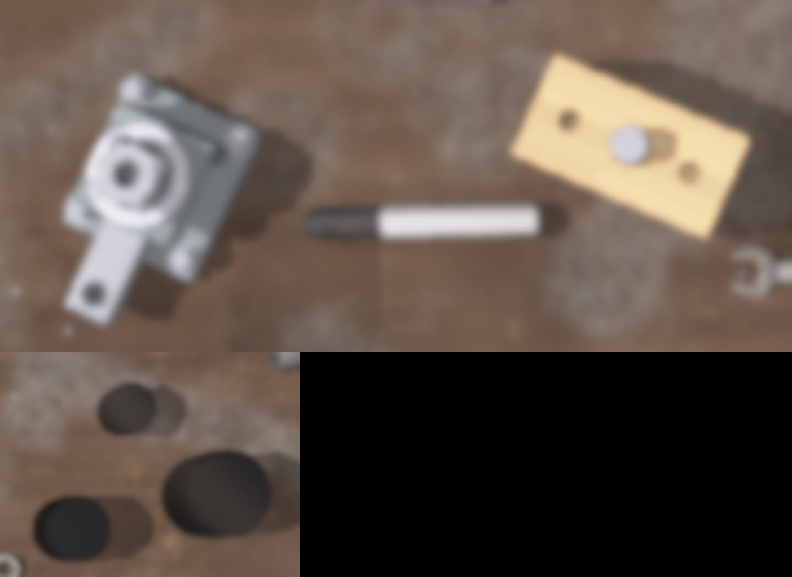

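The crop shows the pin head at about (308,193) and the bore at about (194,199.5). The cap of about 51 mm is at (418,209); the ones at (437,169) and (467,197) are too small and too large. Next I'll compute world positions and the tool-frame moves.

```bash
cat >> h.py <<'E'
def tool(s): return cv2.Rodrigues(np.array(s["ee_rot"]))[0]
def to_tool(s,target): return tool(s).T@(np.array(target)-s["ee_pos"])*100
E
python3 - <<'E'
from h import *
from plant import manip
T=pickle.load(open("top0.pkl","rb"));W=pickle.load(open("wrist0.pkl","rb"));s=manip.sense()
pin=plane(T,[(308,193)],.071)[0];bore=plane(T,[(194.1,199.5)],.064)[0];cap=plane(T,[(416.5,209)],.03)[0]
print("pin",pin,"bore",bore,"cap",cap,"bigcap",plane(T,[(467,197)],.03),"small",plane(T,[(437,169)],.02))
print("link end",plane(T,[(165+95/4.4,160+293/4.4)],.027),"spanner",plane(T,[(335,222),(398,222)],.004))
R=tool(s);print(R.round(3))
c=-W["R"].T@W["t"];print("cam in tool",R.T@(c-s["ee_pos"]),"\n",(W["R"]@R).round(3))
print("to above pin",to_tool(s,[pin[0],pin[1],.40]),"bore px spread")
E
```

```text
pin [0.55105273 0.00841526 0.071     ] bore [0.54288657 0.26836562 0.064     ] cap [ 0.50989243 -0.24150373  0.03      ] bigcap [[ 0.53507206 -0.36066311  0.03      ]] small [[ 0.6033608  -0.29545471  0.02      ]]
link end [[0.48074351 0.30013701 0.027     ]] spanner [[ 0.48346467 -0.05133453  0.004     ]
 [ 0.4799701  -0.2021093   0.004     ]]
[[ 0.972  0.236 -0.   ]
 [ 0.236 -0.972  0.001]
 [ 0.    -0.001 -1.   ]]
cam in tool [ 0.07996939 -0.00067072  0.0315165 ] 
 [[-0.     1.     0.002]
 [-0.951  0.    -0.308]
 [-0.308 -0.002  0.951]]
to above pin [ 53.75006032 -52.81862421   0.47411521] bore px spread
```

Emit:
send_rows([
  [[3.58,-3.52,0.2,0,0,0,1],[3.58,-3.52,0.2,0,0,0,1],[3.58,-3.52,0.2,0,0,0,1],[3.58,-3.52,0.2,0,0,0,1],[3.58,-3.52,0.2,0,0,0,1],[3.58,-3.52,0.2,0,0,0,1],[3.58,-3.52,0.2,0,0,0,1],[3.58,-3.52,0.2,0,0,0,1],[3.58,-3.52,0.2,0,0,0,1],[3.58,-3.52,0.2,0,0,0,1],[3.58,-3.52,0.2,0,0,0,1],[3.58,-3.52,0.2,0,0,0,1],[3.58,-3.52,0.2,0,0,0,1],[3.58,-3.52,0.2,0,0,0,1],[3.58,-3.52,0.2,0,0,0,1],[0,0,0,0,0,0,1],[0,0,0,0,0,0,1]],
])

```text
time_s: 2.28
ee_pos: [0.5504, 0.0078, 0.3743]
ee_rot: [3.119, 0.373, -0.001]
wrist_force: [-0.4, -0.2, 0.1]
grip_width: 0.0857
grip_force: 0.0
```

```bash
python3 - <<'E'
from h import *
from plant import manip,optics
s=manip.sense();print(s["time_s"],s["ee_pos"],s["q"])
W=optics.snapshot("wrist");pickle.dump(W,open("w1.pkl","wb"));cv2.imwrite("pics/w1.png",W["pixels"][:,:,::-1])
print(proj(W,[.551,.0084,.071]))
E
```

```text
2.275 [0.55041243 0.00784747 0.3742968 ] [-1.91703520e-01  4.28550503e-02  1.84035101e+00 -3.30099601e-04
  1.25927332e+00  1.14104124e+00]
[[322.54007057 186.75812342]]
```

View pics/w1.png

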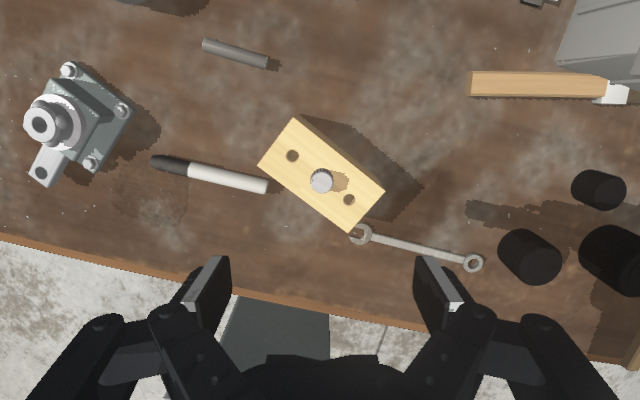

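The wrist view shows the pin head at about (321,181), where (322.5,187) was predicted, and the boss bore at about (41,124). I'll refine both in a crop.

```bash
python3 - <<'E'
from h import *
W=pickle.load(open("w1.pkl","rb"));im=W["pixels"];T=pickle.load(open("top0.pkl","rb"))
a=cv2.resize(im[160:205,296:346],None,fx=8,fy=8,interpolation=2);b=cv2.resize(im[100:145,15:65],None,fx=8,fy=8,interpolation=2)
cv2.imwrite("pics/c1.png",np.hstack([a,b])[:,:,::-1])
hsv=cv2.cvtColor(im,cv2.COLOR_RGB2HSV)
m=np.zeros(im.shape[:2],bool);m[160:205,296:346]=(hsv[160:205,296:346,1]<45)
for b_,st,ce in blobs(m):print("pin",st,ce)
tm=T["pixels"];h=cv2.cvtColor(tm,cv2.COLOR_RGB2HSV);m=np.zeros(tm.shape[:2],bool);m[180:206,296:320]=h[180:206,296:320,1]<60
for b_,st,ce in blobs(m,10):print("pintop",st,ce,plane(T,[ce],.068))
V=im.max(2);m=np.zeros(V.shape,bool);m[105:145,20:65]=V[105:145,20:65]<100
for b_,st,ce in blobs(m,8):print("dark",st,ce,plane(W,[ce],.064))
E
```

```text
pin [311 169  22  24 427] [321.39578454 180.83372365]
pintop [303 188  10  10  79] [307.46835443 192.44303797] [[0.55248956 0.00973718 0.068     ]]
dark [ 44 105  21  16 153] [ 56.97385621 109.99346405] [[0.56267531 0.25337624 0.064     ]]
dark [ 33 117  13  16 157] [ 39.         124.39490446] [[0.54599345 0.27076386 0.064     ]]
dark [ 56 128   9  17  79] [ 60.67088608 135.70886076] [[0.54017486 0.2497852  0.064     ]]
```

View pics/c1.png

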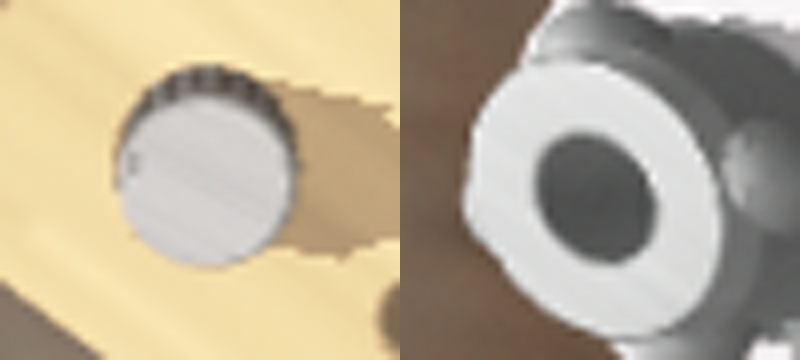

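The head top centre is at (322,182.8), which puts the pin at about (0.554,0.009). I'm descending and gripping.

Emit:
send_rows([
  [[0.4,-0.06,4,0,0,0,1],[0,0,4,0,0,0,1],[0,0,3.5,0,0,0,1],[0,0,2,0,0,0,1],[0,0,0.7,0,0,0,1],[0,0,0,0,0,0,1],[0,0,0,0,0,0,0],[0,0,0,0,0,0,0],[0,0,0,0,0,0,0],[0,0,0,0,0,0,0],[0,0,0,0,0,0,0],[0,0,0,0,0,0,0],[0,0,0,0,0,0,0],[0,0,0,0,0,0,0]],
])

```text
time_s: 4.08
ee_pos: [0.5546, 0.0094, 0.2333]
ee_rot: [3.119, 0.373, 0.001]
wrist_force: [-1.7, 0.3, 5.3]
grip_width: 0.0165
grip_force: 58.6
```

Emit:
send_rows([
  [[0,0,-0.5,0,0,0,0],[0,0,-2,0,0,0,0],[0,0,-4,0,0,0,0],[0,0,-4,0,0,0,0],[0,0,-1,0,0,0,0],[0,0,0,0,0,0,0],[0,0,0,0,0,0,0]],
])

```text
time_s: 4.95
ee_pos: [0.5537, 0.0095, 0.3454]
ee_rot: [-3.118, -0.372, 0.006]
wrist_force: [0.0, -0.5, 0.1]
grip_width: 0.0164
grip_force: 58.9
```

```bash
python3 - <<'E'
from h import *
from plant import manip,optics
s=manip.sense();print(s["time_s"],s["ee_pos"],s["wrist_force"],s["grip_width"],s["grip_force"])
W=optics.snapshot("wrist");pickle.dump(W,open("w2.pkl","wb"));S=optics.snapshot("side");pickle.dump(S,open("s2.pkl","wb"))
g=s["ee_pos"]+tool(s)@[0,0,.17];u,v=proj(S,g)[0].astype(int);print(u,v,proj(W,g))
c=cv2.resize(S["pixels"][v-35:v+45,u-50:u+50],(500,400),interpolation=2)
w=W["pixels"][200:400,180:460];w=cv2.resize(w,(280,400//2))
cv2.imwrite("pics/w2.png",np.hstack([c,np.pad(w,((0,200),(0,0),(0,0)))])[:,:,::-1])
E
```

```text
4.95 [0.55373142 0.0095232  0.3454006 ] [ 0.01363937 -0.46001136  0.10207337] 0.016355928695980994 58.8614684343338
313 166 [[323.53597286 264.15408188]]
```

View pics/w2.png

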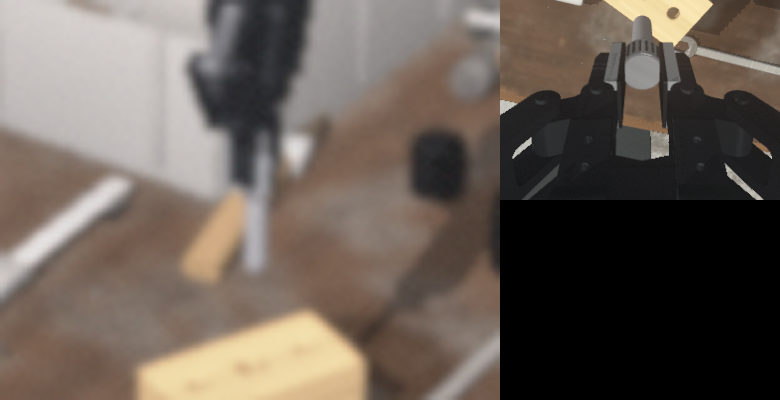

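The pin is held upright, with the shank in view at about (320,225) in the wrist image. I'm moving over the boss.

Emit:
send_rows([
  [[0.9,-4.26,0,0,0,0,0],[0.9,-4.26,0,0,0,0,0],[0.9,-4.26,0,0,0,0,0],[0.9,-4.26,0,0,0,0,0],[0.9,-4.26,0,0,0,0,0],[0.9,-4.26,0,0,0,0,0],[0,0,0,0,0,0,0],[0,0,0,0,0,0,0],[0,0,0,0,0,0,0]],
])

```text
time_s: 6.18
ee_pos: [0.5468, 0.2696, 0.3472]
ee_rot: [3.119, 0.371, -0.001]
wrist_force: [0.3, -0.5, -0.5]
grip_width: 0.0165
grip_force: 59.0
```

```bash
python3 - <<'E'
from h import *
from plant import manip,optics
s=manip.sense();print(s["time_s"],s["ee_pos"],s["ee_rot"])
W=optics.snapshot("wrist");pickle.dump(W,open("w3.pkl","wb"));S=optics.snapshot("side");pickle.dump(S,open("s3.pkl","wb"))
g=[s["ee_pos"]+tool(s)@[0,0,z] for z in (.162,.228)];print(proj(W,g),proj(S,g),proj(W,[.546,.2708,.064]))
u,v=proj(S,g[1])[0].astype(int)
c=cv2.resize(S["pixels"][v-35:v+45,u-40:u+40],(400,400),interpolation=2)
w=cv2.resize(W["pixels"][130:230,270:370],(400,400),interpolation=2)
print("side crop origin",u-40,v-35)
cv2.imwrite("pics/w3.png",np.hstack([c,w])[:,:,::-1])
E
```

```text
6.175 [0.54677102 0.26962547 0.34720782] [ 3.11937968e+00  3.70574390e-01 -1.31414692e-03]
[[323.54933804 272.81783747]
 [323.18140216 219.77522238]] [[248.02934762 214.71957822]
 [250.41104721 238.79070733]] [[321.35236945 194.92453209]]
side crop origin 210 203
```

View pics/w3.png

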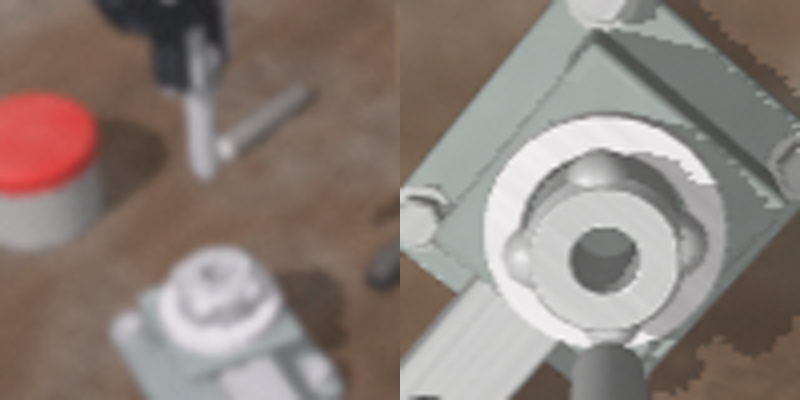

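In the wrist view the bore is at (321,195), matching the prediction, and the pin tip is at about (322,218). From the side the tip is at (251,239), as predicted. Next I'll compute the remaining shift.

```bash
python3 - <<'E'
from h import *
from plant import manip
s=manip.sense();W=pickle.load(open("w3.pkl","rb"))
im=W["pixels"];g=cv2.cvtColor(im,cv2.COLOR_RGB2GRAY)
for v in range(212,226): print(v,g[v,308:338].tolist())
c=np.array([g[r,316:328].tolist() for r in range(184,206)]); 
for r in range(184,208): print(r,g[r,309:334].tolist())
b=plane(W,[(321,195)],.064)[0]
for t in [(322,217),(322,218.5)]:
    p=plane(W,[t],s["ee_pos"][2]-.228)[0];print(b,p,tool(s).T@(b-p)*1000, "tcp based",to_tool(s,[b[0],b[1],.347])*10)
E
```

```text
212 [237, 236, 237, 236, 235, 235, 225, 192, 166, 165, 178, 186, 186, 183, 190, 183, 173, 155, 141, 134, 126, 132, 171, 179, 175, 175, 173, 174, 174, 155]
213 [238, 237, 237, 237, 237, 236, 236, 236, 208, 196, 202, 206, 207, 206, 204, 203, 190, 172, 156, 137, 129, 192, 233, 208, 182, 177, 173, 164, 150, 121]
214 [224, 234, 236, 237, 237, 237, 237, 236, 226, 201, 195, 196, 199, 197, 192, 187, 176, 161, 145, 133, 168, 225, 237, 237, 237, 205, 175, 136, 112, 120]
215 [189, 160, 142, 203, 232, 236, 235, 236, 236, 222, 196, 184, 160, 146, 140, 145, 142, 141, 138, 166, 222, 234, 232, 200, 139, 115, 118, 139, 162, 169]
216 [163, 126, 118, 123, 172, 183, 198, 219, 223, 200, 149, 122, 116, 110, 102, 97, 95, 97, 176, 199, 199, 188, 172, 166, 132, 116, 123, 157, 170, 146]
217 [125, 116, 119, 120, 112, 139, 158, 162, 150, 135, 126, 122, 116, 109, 103, 98, 95, 95, 92, 105, 136, 161, 167, 151, 130, 125, 158, 169, 149, 106]
218 [119, 121, 120, 120, 119, 122, 137, 141, 136, 133, 128, 122, 117, 109, 103, 98, 97, 93, 93, 91, 90, 147, 151, 130, 129, 157, 169, 151, 112, 82]
219 [121, 121, 120, 120, 122,
[... 3585 characters left out ...]
05 [209, 208, 207, 204, 204, 205, 205, 204, 205, 206, 207, 207, 207, 204, 202, 201, 202, 205, 207, 208, 210, 209, 205, 202, 202]
206 [211, 211, 208, 206, 205, 204, 205, 205, 203, 205, 205, 206, 206, 206, 204, 203, 201, 202, 203, 206, 207, 210, 209, 206, 203]
207 [213, 210, 210, 209, 208, 206, 204, 207, 205, 204, 205, 206, 206, 207, 207, 205, 204, 203, 202, 202, 206, 209, 208, 209, 210]
[0.54586741 0.27106908 0.064     ] [0.54846856 0.27080122 0.11955766] [-2.45134279 -0.8733903  55.55824811] tcp based [-0.62441643 -1.59830018  0.55771179]
[0.54586741 0.27106908 0.064     ] [0.54742942 0.27055078 0.11955766] [-1.38245438 -0.87350688 55.55796462] tcp based [-0.62441643 -1.59830018  0.55771179]
```

Emit:
send_rows([
  [[0.03,-0.11,2,0,0,0,0],[0,0,2,0,0,0,0],[0,0,0.8,0,0,0,0],[0,0,0,0,0,0,0],[0,0,0,0,0,0,0]],
])

```text
time_s: 6.9
ee_pos: [0.547, 0.2718, 0.3002]
ee_rot: [-3.119, -0.373, -0.002]
wrist_force: [-0.1, -0.1, -1.7]
grip_width: 0.0163
grip_force: 59.0
```

```bash
python3 - <<'E'
from h import *
from plant import manip,optics
s=manip.sense();print(s["time_s"],s["ee_pos"],s["wrist_force"])
W=optics.snapshot("wrist");pickle.dump(W,open("w4.pkl","wb"));S=optics.snapshot("side")
b=[.5459,.2711,.064];g=s["ee_pos"]+tool(s)@[0,0,.228];print(proj(W,[b,g]),proj(S,[b,g]))
u,v=proj(S,b)[0].astype(int);print("side org",u-25,v-35)
c=cv2.resize(S["pixels"][v-35:v+15,u-25:u+25],(400,400),interpolation=2)
w=cv2.resize(W["pixels"][170:250,282:362],(400,400),interpolation=2)
cv2.imwrite("pics/w4.png",np.hstack([c,w])[:,:,::-1])
E
```

```text
6.9 [0.54696104 0.27182447 0.30021029] [-0.0776841  -0.09043145 -1.7128931 ]
[[323.83603405 217.21784244]
 [323.19212409 219.77060886]] [[252.05748054 257.9251592 ]
 [251.12447268 255.21447355]]
side org 227 222
```

View pics/w4.png

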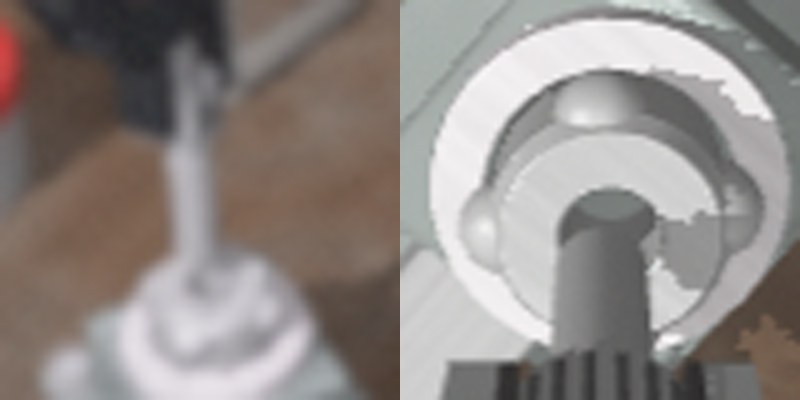

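The tip lines up with the bore in both axes: wrist view bore at about (321.4,216.8), and the tip should land at about (321.2,217). I'm lowering with force checks.

Emit:
send_rows([
  [[0,0,0.5,0,0,0,0],[0,0,0.5,0,0,0,0],[0,0,0.5,0,0,0,0],[0,0,0.3,0,0,0,0],[0,0,0,0,0,0,0]],
])

```text
time_s: 7.62
ee_pos: [0.5465, 0.2716, 0.2812]
ee_rot: [3.119, 0.373, -0.001]
wrist_force: [-1.0, -0.1, -0.2]
grip_width: 0.0165
grip_force: 59.0
```

Emit:
send_rows([
  [[0,0,0.8,0,0,0,0],[0,0,0.8,0,0,0,0],[0,0,0.8,0,0,0,0],[0,0,0.7,0,0,0,0],[0,0,0.3,0,0,0,0],[0,0,0,0,0,0,0]],
])

```text
time_s: 8.38
ee_pos: [0.5465, 0.2716, 0.2471]
ee_rot: [3.119, 0.373, -0.002]
wrist_force: [-0.4, -2.4, -2.8]
grip_width: 0.0162
grip_force: 58.9
```

Freely in. The last few mm drop under the pin's own weight on release.

Emit:
send_rows([
  [[0,0,0.25,0,0,0,0],[0,0,0,0,0,0,0],[0,0,0,0,0,0,0.4],[0,0,0,0,0,0,0.7],[0,0,0,0,0,0,1],[0,0,0,0,0,0,1],[0,0,-1,0,0,0,1],[0,0,-3,0,0,0,1],[0,0,-4,0,0,0,1],[0,0,-4,0,0,0,1],[0,0,0,0,0,0,1],[0,0,0,0,0,0,1]],
])

```text
time_s: 9.88
ee_pos: [0.5464, 0.2717, 0.3651]
ee_rot: [-3.119, -0.373, 0.0]
wrist_force: [-0.2, -0.2, -0.5]
grip_width: 0.085
grip_force: 0.0
```

```bash
python3 - <<'E'
from h import *
from plant import manip,optics
s=manip.sense();print(s["time_s"],s["ee_pos"],s["wrist_force"],s["grip_width"],s["q"])
W=optics.snapshot("wrist");pickle.dump(W,open("w5.pkl","wb"))
b=[[.5459,.2711,z] for z in (.08,.084,.064)];print(proj(W,b))
S=pickle.load(open("w1.pkl","rb"))
for n,c in (("mid",(530,257)),):pass
w=cv2.resize(W["pixels"][140:240,270:370],(400,400),interpolation=2)
c=cv2.resize(S["pixels"][160:300,480:640],(400,350),interpolation=2)
cv2.imwrite("pics/w5.png",np.hstack([w,np.pad(c,((0,50),(0,0),(0,0)))])[:,:,::-1])
E
```

```text
9.875 [0.54644017 0.27167073 0.36512214] [-0.16454218 -0.15124274 -0.47704669] 0.08500211083706535 [2.75792477e-01 1.91116647e-01 1.69577185e+00 4.34212444e-05
 1.25490570e+00 1.60879205e+00]
[[323.5195004  194.66617556]
 [323.53698825 196.13509904]
 [323.45424289 189.18780564]]
```

View pics/w5.png

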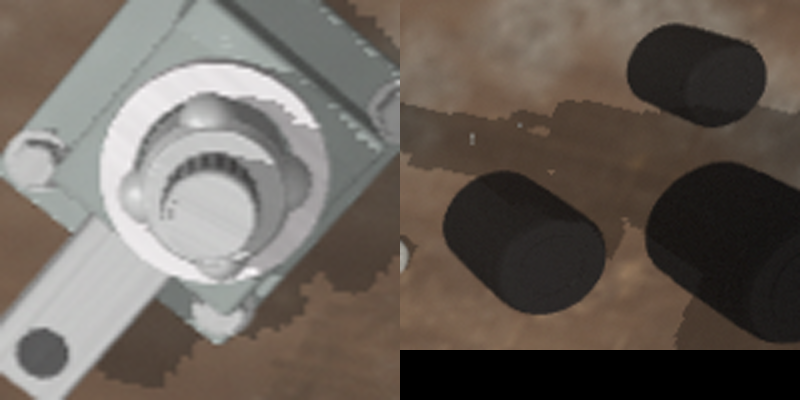

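The pin is home: its head top is at (322.3,194.2), with (323.5,194.7) expected. For the caps I'll check the middle one against a projected 51 mm circle in w1 and get its position.

```bash
python3 - <<'E'
from h import *
from plant import manip
W=pickle.load(open("w1.pkl","rb"));T=pickle.load(open("top0.pkl","rb"));W5=pickle.load(open("w5.pkl","rb"));s=manip.sense()
print("pin axis w5",plane(W5,[(322.3,194.2)],.08))
p=plane(W,[(540.8,266.8)],.048)[0];print("cap w1",p)
a=np.linspace(0,6.283,60)
q=proj(W,np.c_[p[0]+.0255*np.cos(a),p[1]+.0255*np.sin(a),0*a+.048]);print("51mm circle px",q.min(0),q.max(0))
g=W["pixels"].max(2);m=np.zeros(g.shape,bool);m[215:300,480:575]=g[215:300,480:575]<50
for b,st,ce in blobs(m,200):
    print("blob",st)
    c=max(cv2.findContours(b.astype(np.uint8),0,1)[0],key=cv2.contourArea)
    best=[]
    for z in (0,.048): pass
    pts=c.reshape(-1,2).astype(float); low=plane(W,pts,.048); print("top edge extents@48", low.min(0),low.max(0)); lo=plane(W,pts,0);print("rim@0",lo.min(0),lo.max(0))
m=np.zeros(T["pixels"].shape[:2],bool);gt=T["pixels"].max(2);m[195:225,400:440]=gt[195:225,400:440]<50
for b,st,ce in blobs(m,100):
    print("top blob",st); pts=np.argwhere(b)[:,::-1].astype(float);a1=plane(T,pts,.048);a0=plane(T,pts,0);print("@48",a1.min(0),a1.max(0),"@0",a0.min(0),a0.max(0))
E
```

```text
pin axis w5 [[0.54605681 0.27218782 0.08      ]]
cap w1 [ 0.51291614 -0.24449048  0.048     ]
51mm circle px [517.92619684 245.59652582] [563.47398176 286.95353843]
blob [ 498  229   64   56 2545]
top edge extents@48 [ 0.49003111 -0.26725321  0.048     ] [ 0.55048516 -0.18638562  0.048     ]
rim@0 [ 0.46758272 -0.31519817  0.        ] [ 0.537877   -0.22116761  0.        ]
top blob [407 199  24  20 392]
@48 [ 0.48897819 -0.26853456  0.048     ] [ 0.53267117 -0.21551068  0.048     ] @0 [ 4.88091567e-01 -2.81083135e-01 -1.11022302e-16] [ 0.53414915 -0.22518967  0.        ]
```

The middle cap's outline fits 51 mm: its right and bottom edges are at 562 and 285 px, with 563 and 287 predicted. Its centre is at about (0.5135,−0.2437). I'm moving above it.

Emit:
send_rows([
  [[-1.54,4.93,0.2,0,0,0,1],[-1.54,4.93,0.2,0,0,0,1],[-1.54,4.93,0.2,0,0,0,1],[-1.54,4.93,0.2,0,0,0,1],[-1.54,4.93,0.2,0,0,0,1],[-1.54,4.93,0.2,0,0,0,1],[-1.54,4.93,0.2,0,0,0,1],[-1.54,4.93,0.2,0,0,0,1],[-1.54,4.93,0.2,0,0,0,1],[-1.54,4.93,0.2,0,0,0,1],[0,0,0,0,0,0,1],[0,0,0,0,0,0,1],[0,0,0,0,0,0,1]],
])

```text
time_s: 11.55
ee_pos: [0.5132, -0.2424, 0.3446]
ee_rot: [-3.118, -0.375, 0.001]
wrist_force: [-0.2, 0.4, -0.6]
grip_width: 0.0856
grip_force: 0.0
```

```bash
python3 - <<'E'
from h import *
from plant import manip,optics
s=manip.sense();print(s["time_s"],s["ee_pos"],s["q"])
W=optics.snapshot("wrist");pickle.dump(W,open("w6.pkl","wb"))
a=np.linspace(0,6.283,60);C=np.c_[.5135+.0255*np.cos(a),-.2437+.0255*np.sin(a),0*a]
q=np.vstack([proj(W,C),proj(W,C+[0,0,.048])]);print("pred all",q.min(0),q.max(0),proj(W,[.5135,-.2437,.048]))
cv2.imwrite("pics/w6.png",W["pixels"][:,:,::-1])
g=W["pixels"].max(2);m=np.zeros(g.shape,bool);m[100:260,230:420]=g[100:260,230:420]<55
for b,st,ce in blobs(m,100):print(st,ce)
E
```

```text
11.55 [ 0.51319785 -0.24236741  0.34459713] [-6.40966394e-01  1.16435668e-01  1.81973243e+00  2.00875347e-04
  1.20671670e+00  6.90354219e-01]
pred all [295.62706412 151.15473343] [354.22513812 217.0902946 ] [[324.92039213 189.81183941]]
[381 100  37  20 162] [391.9691358  109.81481481]
[300 153  56  57 717] [330.71129707 168.62482566]
[407 159  13  51 440] [414.38863636 183.33409091]
```

View pics/w6.png

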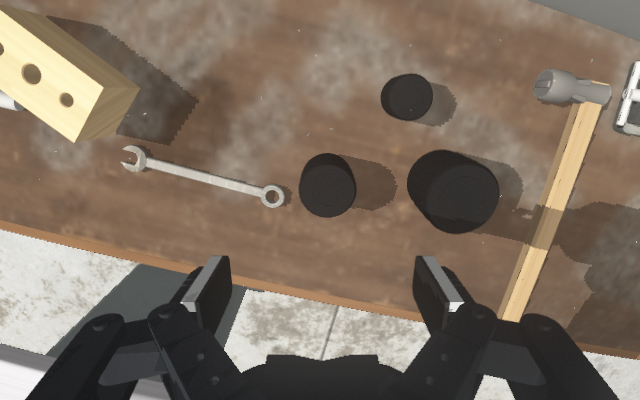

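The target cap spans (299–356, 153–217), about 50 mm wide. The smaller cap is at (407,97), the larger at (453,190), and the spanner's ring end at (272,196). I'm descending to grip the sides, with the tips kept above spanner height.

Emit:
send_rows([
  [[-0.05,0.35,3,0,0,0,1],[0,0,4,0,0,0,1],[0,0,4,0,0,0,1],[0,0,3,0,0,0,1],[0,0,1.5,0,0,0,1],[0,0,0.2,0,0,0,1],[0,0,0,0,0,0,1]],
])

```text
time_s: 12.48
ee_pos: [0.5141, -0.2474, 0.1894]
ee_rot: [3.118, 0.373, 0.002]
wrist_force: [0.6, 0.4, 0.3]
grip_width: 0.0852
grip_force: 0.0
```

Emit:
send_rows([
  [[0,0,0,0,0,0,0.5],[0,0,0,0,0,0,0.3],[0,0,0,0,0,0,0.3],[0,0,0,0,0,0,0.3],[0,0,0,0,0,0,0.3],[0,0,0,0,0,0,0.3]],
])

```text
time_s: 13.22
ee_pos: [0.5141, -0.2477, 0.1895]
ee_rot: [3.118, 0.372, 0.003]
wrist_force: [-0.3, -0.1, 6.1]
grip_width: 0.0499
grip_force: 62.8
```

Emit:
send_rows([
  [[0,0,-1,0,0,0,0],[0,0,-4,0,0,0,0],[0,0,-4,0,0,0,0],[0,0,-4,0,0,0,0],[1.54,-4.97,0,0,0,0,0],[1.54,-4.97,0,0,0,0,0],[1.54,-4.97,0,0,0,0,0],[1.54,-4.97,0,0,0,0,0],[1.54,-4.97,0,0,0,0,0],[1.54,-4.97,0,0,0,0,0],[1.54,-4.97,0,0,0,0,0],[1.54,-4.97,0,0,0,0,0],[1.54,-4.97,0,0,0,0,0],[1.54,-4.97,0,0,0,0,0],[0,0,0,0,0,0,0],[0,0,0,0,0,0,0],[0,0,0,0,0,0,0]],
])

```text
time_s: 15.35
ee_pos: [0.5461, 0.271, 0.3181]
ee_rot: [3.119, 0.37, -0.001]
wrist_force: [0.9, -0.3, -0.7]
grip_width: 0.0498
grip_force: 62.4
```

```bash
python3 - <<'E'
from h import *
from plant import manip,optics
s=manip.sense();print(s["time_s"],s["ee_pos"],s["ee_rot"],s["grip_width"])
W=optics.snapshot("wrist");pickle.dump(W,open("w7.pkl","wb"));S=optics.snapshot("side")
a=np.linspace(0,6.283,60);R=tool(s);P=s["ee_pos"]
f=lambda z:P+np.c_[.0255*np.cos(a),.0255*np.sin(a),0*a+z]@R.T
im=W["pixels"].copy()
for z,c in((.1895,(255,0,0)),(.1415,(0,255,0))):
    cv2.polylines(im,[proj(W,f(z)).round().astype(int)],True,c)
si=S["pixels"].copy();u,v=proj(S,P+R@[0,0,.19])[0].astype(int);cs=proj(S,f(.1895)).round().astype(int);cv2.polylines(si,[cs],True,(255,0,0))
si=cv2.resize(si[v-50:v+50,u-40:u+40],(320,400))
cv2.imwrite("pics/w7.png",np.hstack([im[100:400,100:540][:300],cv2.resize(si,(300,300))])[:,:,::-1])
E
```

```text
15.35 [0.54610648 0.27095118 0.31812214] [ 3.11944603e+00  3.70241860e-01 -6.78793847e-04] 0.04982885445417542
```

View pics/w7.png

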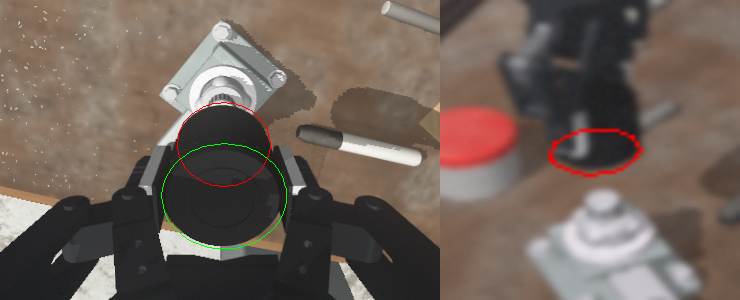

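The held cap matches the predicted outlines (near rim edge at v≈203 in the full image) and is centred on the tool axis. I'm lowering it over the pin head to just above the balls.

Emit:
send_rows([
  [[0.02,-0.06,1.5,0,0,0,0],[0,0,2,0,0,0,0],[0,0,1.8,0,0,0,0],[0,0,0.8,0,0,0,0],[0,0,0.4,0,0,0,0],[0,0,0,0,0,0,0]],
])

```text
time_s: 16.2
ee_pos: [0.5463, 0.2728, 0.2533]
ee_rot: [-3.119, -0.373, -0.0]
wrist_force: [0.3, 0.2, -0.4]
grip_width: 0.05
grip_force: 62.4
```

Emit:
send_rows([
  [[0,0.08,0.3,0,0,0,0],[0,0,0.3,0,0,0,0],[0,0,0.3,0,0,0,0],[0,0,0,0,0,0,0]],
])

```text
time_s: 16.7
ee_pos: [0.5471, 0.2717, 0.2458]
ee_rot: [3.118, 0.373, 0.004]
wrist_force: [-0.7, -3.1, 4.1]
grip_width: 0.0499
grip_force: 62.9
```

Emit:
send_rows([
  [[0,0,0.3,0,0,0,0],[0,0,0.3,0,0,0,0],[0,0,0.3,0,0,0,0],[0,0,0,0,0,0,0]],
])

```text
time_s: 17.2
ee_pos: [0.5463, 0.2717, 0.2348]
ee_rot: [3.119, 0.373, -0.001]
wrist_force: [0.8, -3.7, 0.9]
grip_width: 0.0497
grip_force: 62.9
```

Clicked, with the rim at about 45–46 mm. I'm pressing the ring down.

Emit:
send_rows([
  [[0,0,0,0,0,0,0],[0,0,0,0,0,0,0],[0,0,0.2,0,0,0,0],[0,0,0.2,0,0,0,0],[0,0,0,0,0,0,0],[0,0,0,0,0,0,0],[0,0,0,0,0,0,0]],
])

```text
time_s: 18.08
ee_pos: [0.5464, 0.2719, 0.2317]
ee_rot: [3.119, 0.373, -0.0]
wrist_force: [-1.7, -4.6, 5.1]
grip_width: 0.0503
grip_force: 63.4
```

Emit:
send_rows([
  [[0,0,0.1,0,0,0,0],[0,0,0.1,0,0,0,0],[0,0,0,0,0,0,0],[0,0,0,0,0,0,0],[0,0,0,0,0,0,0]],
])

```text
time_s: 18.7
ee_pos: [0.5465, 0.272, 0.2302]
ee_rot: [3.119, 0.373, -0.0]
wrist_force: [-2.4, -5.2, 8.0]
grip_width: 0.05
grip_force: 63.6
```

```bash
python3 - <<'E'
from plant import manip,optics
for i in range(4):
    optics.snapshot("wrist");s=manip.sense();print(s["ee_pos"].round(4),s["wrist_force"].round(1),s["grip_force"])
E
```

```text
[0.5465 0.272  0.2302] [-3.3 -5.2  7.6] 63.64716433537069
[0.5465 0.272  0.2303] [-2.3 -5.9  8. ] 63.646614134477204
[0.5465 0.272  0.2302] [-3.1 -5.6  8. ] 63.64685662768352
[0.5465 0.272  0.2302] [-3.1 -4.5  8.2] 63.64697091512426
```

Force puts the ring about 4.3 mm down and position about 5 mm, both above the 2.5 mm needed. I'm handing in.

```bash
python3 -c "
from plant import manip;print(manip.hand_in())"
```

```text
the job is handed in; nothing more can be done
None
```

Handed in at about 19 s; no verdict came back. The pin is home in the boss, the cap went on with the force and rim height of a click, and the arm is still pressing it at about 8 N, with the ring an estimated 4–5 mm down.

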